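# Rock the tight plug out of the handle sleeve

### The arm

A 6-joint arm with a two-finger parallel gripper is mounted at the origin on the work surface. World frame = base frame: x ahead of the robot, y to its left, z up, the work surface at z = 0. Lengths are in m, angles in rad, forces in N, time in s.
With the tool pointing down it reaches from about 0.3 to 0.875 m from the base axis. Payload 6.4 kg.
Tool frame: the origin (TCP) lies at the very end of the fingers, on their centre line; the grasp point (between the pads) lies 19 mm behind it; z points along the fingers, y is the line along which they close (so a half turn about z gives the same grasp; the last joint's range is limited). The gripper opens to 85 mm and grips with 20 to 120 N. Pads are 22 mm wide; open, the fingers measure 114 mm over their backs; the gripper's body (76 mm by 85 mm) begins 54 mm behind the grasp point. The pads swing forward as they close: fully open they stand 13 mm farther back than shut.
Start: joints at [1.03, 0.181, 1.607, -0, 1.354, -0.206], TCP at [0.189, 0.543, 0.2] pointing down, gripper open.
Joint ranges: [-2.99, 2.99], [-0.89, 2.07], [0.3, 2.58], [-1.14, 4.28], [0, 2.63], [-3.12, 3.12]. Speed limits (rad/s): [2.57, 2.57, 3.01, 3.14, 3.14, 3.14].

### API

Orientations are given as a unit quaternion [w, x, y, z].
In Python, from bench import telemetry, camera, ctrl, spotter gives the robot as it stands.
- The arm moves only by the tool send_rows, never from a script. Its argument "series" is a list of rows, each a list of 3 entries, a list of its own where there are three numbers: the turn, a rotation vector about the world's x, y, z in degrees, then the shift along the world's x, y, z in mm, then the closure, from -1 (fully open) to 1 (shut), so that 0 is half open. In form: [[[rx, ry, rz], [dx, dy, dz], gripper], ...]. A call has 1 to 10 rows; each row is the pose to reach, as a shift and turn from the pose commanded when the call began; what a row does not reach only later rows make up. A row lasts 1/8 s, in which the tool goes at most 62.5 mm and 10.7 degrees, less where a joint would pass 70% of its speed; a pose out of reach is approached as far as the arm can. A call with a gripper value outside its range is refused whole. The fingers move at their own pace and stop on an object; the grip force is fixed at half the most. Time passes only in rows, so rows that repeat a pose let the fingers close. It gives the time, the measured TCP pose, the force, the opening and the grip force at its end, in the units of the state.
- telemetry.get_obs(): the state, without advancing time (a new reading comes with each control period).
- camera(name): name is "scene" or "side" or "wrist"; returns a dict with "pixels" (420x560x3 uint8, red, green, blue), "camera_matrix" (3x3 intrinsics, pixels), "xyz" and "orientation" of the camera in the world. Camera axes: x right, y up, looking along -z (the intrinsics and any distortion apply to the point x, -y, -z); pixel columns grow to the right and rows downward; lengths in m; the calibration is good to about 2 mm. A picture is of the moment at which its call begins. There is no depth.
- ctrl.hand_in(): hands the job in; it is judged then, once.
Trained networks look in the newest picture that a camera, given by its name, has taken for a name from the list of things; names that differ only in an ending like _2 or _b are one class to them, and where a whole thing is asked for, a point or a joint stands for the part that bears it (a point fixed in the world has none). Each returns a list of dicts, best first, with "conf" (0 to 1); they miss things now and then, are a little off and sometimes report something else, mostly with a low value. They report only what shows in the picture. A call takes as long as a camera call. They do not tell look-alikes from the thing itself.
- spotter.boxes_of(thing, camera): "xyz" ([x, y, z] in m, in world coordinates, good to about 4 mm: the middle of the surface that is visible of it).
- spotter.landmark_of(thing, camera): "xyz" ([x, y, z] in m, in world coordinates, good to about 4 mm: a listed point, or the origin of a listed thing).
The state is a dict: "time_s": time; "q": joint angles; "dq": joint speeds; "joint_efforts": joint torques, N m; "eef_pos": TCP position; "eef_rot": TCP orientation; "wrist_force": force on the tool from outside, world axes, zero at the start; "torque": the same for the moment, N m; "opening": opening from 0.0 (shut) to 1.0 (fully open); "grasp_force": force on a finger pad.
Only numpy, scipy, OpenCV 4.12 (cv2) and the standard library are available. Lean on these libraries where they do the work, as an engineer would, in place of code of your own. Each camera call takes 0.05 s, during which the arm holds its last target. There are 200 camera calls.

### The job

Take the tight red plug out of its metal sleeve and set it down in the blue tub, lowering it in rather than dropping it. The sleeve only sits loosely, so a plain pull brings it up with the plug: feel gently whether the plug gives along the rail or across it (it is held hard the other way, do not force it), then rock it that way to and fro while easing it upwards, so that the sleeve stays down. Leave the white plug, the yellow handle, the rubber ring and the hex key alone.

Things in the scene. Friction and masses are not known exactly. Their poses are not given: they have to be found in the camera images.
- plug_center (a point): Centre of the red plug, half-way up its 66 mm. From the bottom: black rubber stem 22 mm square, 30 mm long, the lower 26 mm hidden in the sleeve; red flange 36 mm square, 4 mm thick, its underside 4 mm above the sleeve's rim; red head 24 mm square, 32 mm tall, to be gripped from above (45 N does no harm). z up along the plug, x and y as fixture at the start. 50 g.
- fixture: Rail, 380 mm long, with a clamped aluminium sled in its middle; origin on the table under the middle. x points across the rail (away from the robot at yaw 0), y along it, z up. Two alike bright metal sleeves stand loosely on the sled at y = +55 and -55 mm, top faces 48 mm square and 86 mm above the table. Either may hold the red plug, the other holds the white one.
- sleeve_a: One of the two sleeves, with 64 mm square foot. Origin under its foot, 33 mm above the table when seated; it can only go straight up and falls back. Inside, 11 mm below the mouth, 2 sprung rubber cheeks pinch the stem from opposite sides (17 N each), facing along the rail in one sleeve and across it in the other: hidden outside. The other two sides are hard flats, 0.75 mm from the stem.
- sleeve_b: The other sleeve, alike outside. For both: tipping the plug towards a cheek takes about 0.25 Nm and goes on to 0.2 rad; towards a flat it stops hard at about 0.06 rad (over 0.8 Nm there is forcing it). Rocked 0.14 rad each way towards the cheeks it climbs 1 to 3 mm a swing with hardly any pull. A straight pull of 7 to 9 N lifts the sleeve; the plug alone would need 17 N or more. Free once raised 17 mm, clear once raised 26 mm.
- other_center (a point): Centre of the white plug, same shape and size, in the other sleeve, 110 mm from the red one.
- tub_in (a point): Centre of the inner floor of the open blue plastic tub, 4 mm above the table; outside 120 (x) by 140 (y) by 35 mm high, walls 4 mm. Fixed to the shelf.
- handle: Yellow plastic curling handle, about 160 mm long (along y), 63 mm high: a round foot of 68 mm and a grip bar. Origin on the table near its middle.
- bumper: Black rubber bumper ring lying flat, outer diameter 60, inner 40, height 12 mm. Origin under its centre.
- hexkey: Steel hex key lying flat, long arm 90 mm along x, short arm 25 mm, 6 mm thick. Origin on the table near the middle of the long arm.
There are look-alikes about, which are no part of the job. What is meant by the part that bears plug_center is not pink or turquoise, and is the larger of those in its own colour.

How it is judged:
By the outcome, as a careful person would: the job done as asked, in the order asked, and still so for the second after the job is handed in, with the robot touching nothing.
It also fails if it takes over 72 s, if anything falls off the work surface, if the arm or the gripper's body presses on something with over 40 N, if the wrist force passes 120 N, or if a joint passes its speed limit or range.

## Working session

There is one attempt and no reset: what is moved stays moved. The work goes in short steps, Python scripts to look and compute and a tool call to move; the robot and the scene stay as the last step left them, time stands still between calls to the robot, and variables do not carry over. Pictures are saved under pics/ and viewed, at most 10 in all, crops included, and the job is handed in when it is done.

Besides the shell and the picture viewer there is one more tool, called as name([rows], argument=value, ...), one row to a line, values as JSON. send_rows: Moves the arm, as the interface text tells. Its arguments: {"type":"object","properties":{"series":{"type":"array","items":{"type":"array"}}},"required":["series"]}

```bash
mkdir -p pics
python3 - <<'E'
from bench import telemetry,camera,spotter
import cv2,numpy as np
ims=[]
for c in("scene","side"):
    d=camera(c); cv2.imwrite(f"pics/{c}0.png",d["pixels"][:,:,::-1])
    print(c,np.round(d["xyz"],3))
    for t in("plug_center","other_center","tub_in","fixture","sleeve_a","handle"):
        print(t,[(np.round(r["xyz"],3).tolist(),round(r["conf"],2)) for r in spotter.landmark_of(t,c)])
o=telemetry.get_obs();print(o)
E
```

```text
scene [ 0.892 -0.286  0.875]
plug_center [([0.649, 0.02, 0.092], 0.89), ([0.551, 0.017, 0.028], 0.68), ([0.548, 0.1, 0.032], 0.67), ([0.551, -0.095, 0.033], 0.57)]
other_center [([0.65, -0.088, 0.095], 0.68)]
tub_in [([0.65, 0.019, 0.091], 0.73), ([0.442, -0.212, 0.003], 0.59)]
fixture [([0.649, -0.034, 0.001], 0.87)]
sleeve_a [([0.643, -0.089, 0.031], 0.94), ([0.652, 0.019, 0.033], 0.91), ([0.426, 0.216, -0.004], 0.59)]
handle [([0.425, 0.218, 0.0], 0.75)]
side [0.171 0.371 0.583]
plug_center [([0.653, 0.018, 0.091], 0.98), ([0.543, 0.102, 0.033], 0.73), ([0.556, 0.018, 0.025], 0.68), ([0.55, -0.096, 0.033], 0.65), ([0.652, 0.025, 0.034], 0.29)]
other_center [([0.649, -0.095, 0.092], 0.93)]
tub_in [([0.447, -0.214, 0.006], 0.87)]
fixture [([0.647, -0.034, 0.001], 0.71)]
sleeve_a [([0.652, 0.022, 0.033], 0.73)]
handle [([0.43, 0.219, 0.003], 0.9), ([0.441, 0.034, -0.003], 0.2)]
{'time_s': 0.7, 'q': array([ 1.02972680e+00,  1.80740875e-01,  1.60699125e+00, -2.15617806e-05,
        1.35377182e+00, -2.06291461e-01]), 'dq': array([ 2.22901830e-03,  3.31867248e-05, -1.71315552e-03, -1.14071428e-03,
        1.04756838e-03,  9.55196897e-04]), 'joint_efforts': array([-1.20706532e-03, -4.44709933e+01, -3.51625407e+01, -2.50092771e-04,
        5.62460573e-04, -1.29243381e-05]), 'eef_pos': array([0.18892513, 0.54311179, 0.20022597]), 'eef_rot': array([2.59915218e-05, 1.66606155e-01, 9.86023522e-01, 3.74468138e-05]), 'wrist_force': array([-0.69284439,  0.09194023, -0.44172976]), 'torque': array([-0.0048004 ,  0.02415583, -0.01285689]), 'grasp_force': 0.0, 'opening': 0.9986280142839583}
```

View pics/scene0.png

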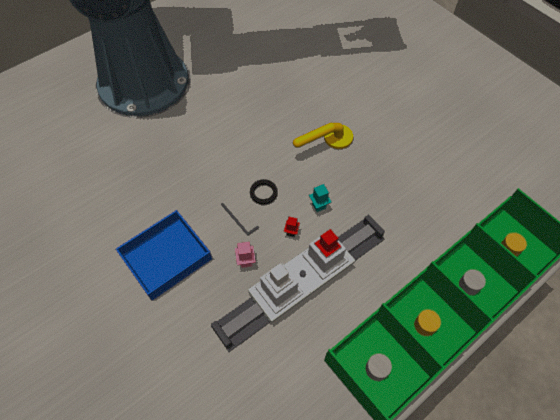

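View pics/side0.png

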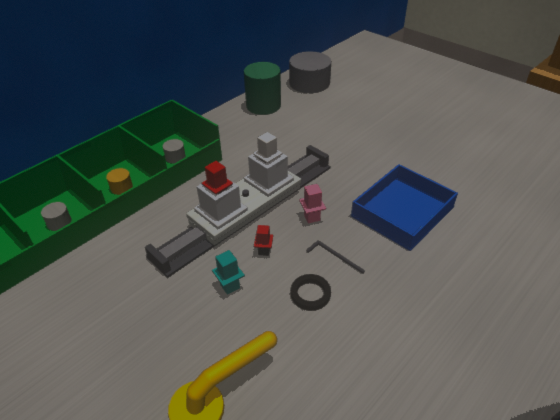

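The red plug sits in the near-left sleeve: pixel (328,242) in scene and (216,178) in side, about (0.651, 0.019). The white plug is at (280,277) in scene. The small red, pink and turquoise ones are look-alikes on the table, and the tub is at (0.445,-0.213). I'll move above the plug.

send_rows([
  [[0,0,5],[50,-50,20],-0.3],
  [[0,0,10],[95,-105,40],-0.3],
  [[0,0,15],[135,-155,50],-0.3],
  [[0,0,19.2],[175,-200,50],-0.3],
  [[0,0,19.2],[215,-245,50],-0.3],
  [[0,0,19.2],[255,-290,50],-0.3],
  [[0,0,19.2],[295,-335,50],-0.3],
  [[0,0,19.2],[335,-380,50],-0.3],
  [[0,0,19.2],[375,-425,50],-0.3],
  [[0,0,19.2],[405,-460,50],-0.3],
])

```text
time_s: 1.95
eef_pos: [0.5952, 0.0811, 0.2503]
eef_rot: [0.0, 0.0, 1.0, 0.0]
wrist_force: [0.4, 0.9, -1.0]
opening: 0.653
grasp_force: 0.0
```

send_rows([
  [[0,0,0],[30,-35,0],-0.3],
  [[0,0,0],[57,-64,0],-0.3],
  [[0,0,0],[57,-64,0],-0.3],
  [[0,0,0],[57,-64,0],-0.3],
  [[0,0,0],[57,-64,0],-0.3],
])

```text
time_s: 2.58
eef_pos: [0.6504, 0.0202, 0.2504]
eef_rot: [-0.0, -0.001, 1.0, 0.0]
wrist_force: [0.6, 0.5, -0.3]
opening: 0.651
grasp_force: 0.0
```

Run:
```python
from bench import telemetry,camera,spotter
import cv2,numpy as np
for c in("wrist","side","scene"):
    d=camera(c); cv2.imwrite(f"pics/{c}1.png",d["pixels"][:,:,::-1])
    print(c,np.round(d["xyz"],3),np.round(d["orientation"],4))
    for t in("plug_center","other_center","fixture"):
        print(t,[(np.round(r["xyz"],4).tolist(),round(r["conf"],2)) for r in spotter.landmark_of(t,c)])
o=telemetry.get_obs()
for k in("time_s","q","eef_pos","eef_rot","wrist_force","torque","opening"):print(k,np.round(o[k],4))
```

```text
wrist [0.579 0.02  0.425] [ 0.6991 -0.1006 -0.1008  0.7007]
plug_center [([0.5452, -0.0937, 0.0286], 0.93), ([0.6555, 0.0216, 0.0896], 0.84), ([0.5537, 0.0192, 0.0278], 0.82), ([0.6492, -0.034, 0.0024], 0.59)]
other_center [([0.6465, -0.0863, 0.0921], 0.66)]
fixture [([0.6456, -0.0326, 0.0036], 0.93)]
side [0.171 0.371 0.583] [-0.3347 -0.1533  0.3681  0.8538]
plug_center [([0.5441, 0.1029, 0.0317], 0.98), ([0.5446, -0.0955, 0.0349], 0.8), ([0.6531, 0.0219, 0.0911], 0.7), ([0.558, 0.0197, 0.0223], 0.7)]
other_center [([0.6495, -0.0902, 0.093], 0.89), ([0.4629, -0.0522, 0.0006], 0.3), ([0.6528, 0.0212, 0.0327], 0.18)]
fixture [([0.6447, -0.0345, 0.0038], 0.92), ([0.4271, 0.2211, -0.0007], 0.66)]
scene [ 0.892 -0.286  0.875] [0.8727 0.2328 0.1053 0.416 ]
plug_center [([0.5474, -0.0921, 0.0315], 0.91), ([0.6508, 0.0216, 0.0952], 0.8), ([0.5536, 0.0135, 0.029], 0.76), ([0.5488, 0.1013, 0.0323], 0.55)]
other_center [([0.6503, -0.0837, 0.0966], 0.57)]
fixture [([0.6481, -0.0336, 0.0035], 0.7), ([0.6499, -0.0843, 0.0952], 0.41)]
time_s 3.175
q [-0.1526  0.3141  1.344   0.      1.4836 -1.7237]
eef_pos [0.6509 0.0191 0.2502]
eef_rot [-0.e+00 -1.e-04  1.e+00  0.e+00]
wrist_force [0.7871 0.5288 0.3304]
torque [ 0.0473 -0.032  -0.0556]
opening 0.6487
```

View pics/wrist1.png

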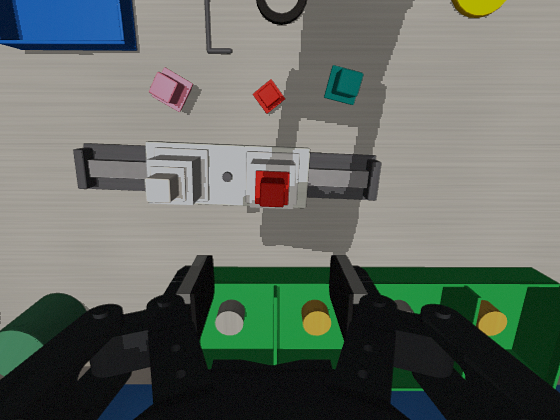

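The wrist view shows the red head at (272,188). The rail runs from (82,168) to (375,178), a slope of about 2°, so I'll work out the yaw and the head centre from pixels.

```bash
cat > h.py <<'E'
import numpy as np,cv2
from scipy.spatial.transform import Rotation as R
def proj_inv(d,uv,z):
    K=d["camera_matrix"];q=d["orientation"];Rm=R.from_quat([*q[1:],q[0]]).as_matrix()
    out=[]
    for u,v in uv:
        r=np.linalg.solve(K,[u,v,1]);r=Rm@[r[0],-r[1],-r[2]]
        out.append(d["xyz"]+r*(z-d["xyz"][2])/r[2])
    return np.array(out)
E
python3 - <<'E'
from h import *
from bench import camera
d=camera("wrist");im=d["pixels"]
print({k:v for k,v in d.items() if k not in("pixels",)})
def edge(rows,cols):
    # strongest vertical gradient per column within rows
    g=cv2.cvtColor(im,cv2.COLOR_RGB2GRAY).astype(float);g=np.abs(np.diff(cv2.GaussianBlur(g,(3,3),0),axis=0))
    return np.array([(c,rows[0]+np.argmax(g[rows[0]:rows[1],c])+.5) for c in cols])
for rows,cols,z in(((190,220),[*range(155,240,4),*range(292,304,4)],.033),((136,156),range(150,300,4),.033)):
    e=edge(rows,cols);p=proj_inv(d,e,z)
    l=cv2.fitLine(p[:,:2].astype(np.float32),cv2.DIST_HUBER,0,.001,.001).ravel();print("yaw",np.degrees(np.arctan2(-l[0],l[1])),l)
for z,pts in((.02,[(85,143),(375,155),(82,188),(372,199)]),): print(proj_inv(d,pts,z))
hsv=cv2.cvtColor(im,cv2.COLOR_RGB2HSV)
m=(((hsv[...,0]<8)|(hsv[...,0]>172))&(hsv[...,1]>150)&(hsv[...,2]>60)).astype(np.uint8)
n,l,s,c=cv2.connectedComponentsWithStats(m);print(s[1:][s[1:,4]>50])
crop=cv2.resize(im[130:220,220:320],None,fx=6,fy=6,interpolation=cv2.INTER_CUBIC);cv2.imwrite("pics/crop1.png",crop[:,:,::-1])
E
```

```text
{'camera_matrix': array([[318.84535768,   0.        , 271.31178729],
       [  0.        , 318.84535768, 210.58003552],
       [  0.        ,   0.        ,   1.        ]]), 'xyz': array([0.57925031, 0.01921127, 0.42436542]), 'orientation': array([ 0.69958   , -0.10069649, -0.10070895,  0.70021835])}
yaw -2.3760357 [ 0.04145776  0.99914026  0.68442106 -0.05616585]
yaw -175.21544 [ 0.08340917 -0.9965154   0.6156645  -0.03334738]
[[ 0.61063375 -0.21265524  0.02      ]
 [ 0.62511055  0.14958335  0.02      ]
 [ 0.6678225  -0.22590903  0.02      ]
 [ 0.68216439  0.15094188  0.02      ]]
[[ 254   79   32   34  579]
 [ 256  170   35   37 1136]]
```

View pics/crop1.png

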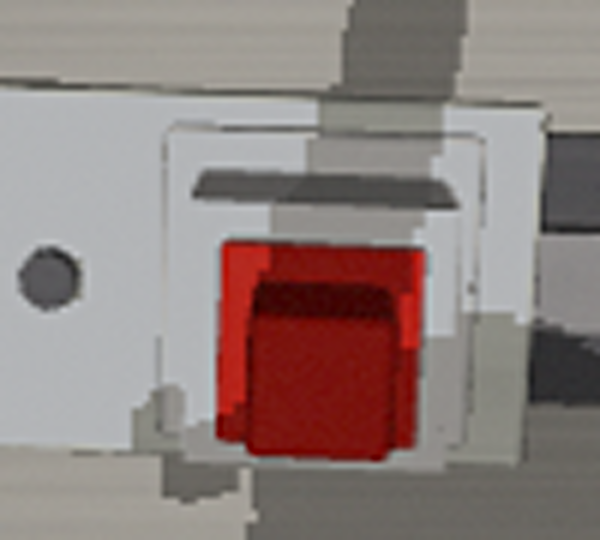

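Run:
```python
from h import *
from bench import camera
d=camera("wrist")
s=lambda P:[(220+x/6,130+y/6) for x,y in P]
for P,z in(([(252,316),(395,316),(385,460),(245,455)],.126),([(220,240),(425,248),(415,450),(215,440)],.094)):
    p=proj_inv(d,s(P),z);print(p.mean(0),np.linalg.norm(p-np.roll(p,1,0),axis=1),np.degrees(np.arctan2(p[1,0]-p[0,0],p[1,1]-p[0,1])))
```

```text
[0.65089748 0.02103814 0.126     ] [0.02289691 0.02266132 0.02373543 0.02268261] -0.05070458571771456
[0.65107046 0.02113684 0.094     ] [0.03595155 0.03561757 0.03640179 0.03583468] 2.1959682771649267
```

send_rows([
  [[0,0,-2.4],[0,2,-40],-0.3],
  [[0,0,-2.4],[0,2,-80],-0.3],
  [[0,0,-2.4],[0,2,-115],-0.3],
  [[0,0,-2.4],[0,2,-138],-0.3],
  [[0,0,-2.4],[0,2,-150],-0.3],
  [[0,0,-2.4],[0,2,-152],-0.3],
  [[0,0,-2.4],[0,2,-152],-0.3],
])

```text
time_s: 4.15
eef_pos: [0.6517, 0.021, 0.0993]
eef_rot: [0.001, 0.021, 1.0, -0.0]
wrist_force: [0.1, 0.1, 0.2]
opening: 0.649
grasp_force: 0.0
```

Run:
```python
from h import *
from bench import camera,telemetry
d=camera("side");cv2.imwrite("pics/s2.png",cv2.resize(d["pixels"][80:270,130:350],None,fx=3,fy=3)[:,:,::-1])
o=telemetry.get_obs();print(o["time_s"],o["eef_pos"],o["wrist_force"],o["torque"])
```

```text
4.2 [0.65187055 0.02095287 0.09957469] [ 0.68063376 -0.18522965  0.77261206] [ 0.02480871 -0.04491781  0.00657772]
```

View pics/s2.png

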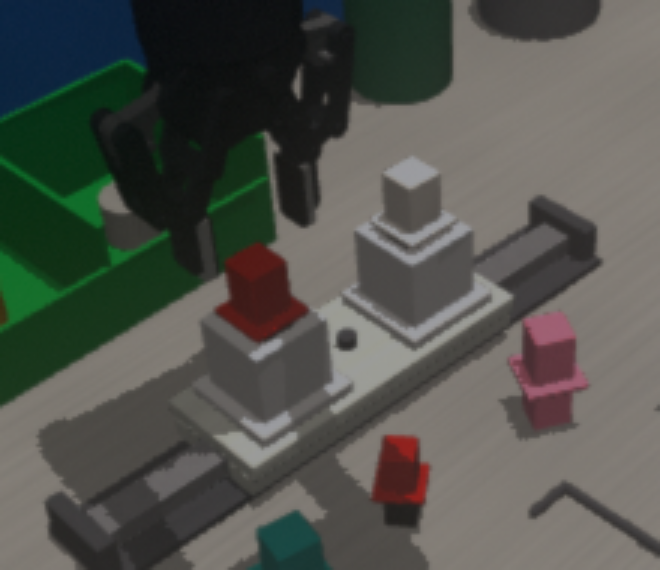

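```bash
cat >> h.py <<'E'
def proj(d,P):
    K=d["camera_matrix"];q=d["orientation"];Rm=R.from_quat([*q[1:],q[0]]).as_matrix()
    p=Rm.T@(np.array(P)-d["xyz"]);p=K@[p[0],-p[1],-p[2]];return p[:2]/p[2]
E
python3 - <<'E'
from h import *
from bench import camera
d=camera("side");d2=camera("scene")
for P in [(.651,.021,.126),(.651,.021,.094),(.652,.049,.106),(.652,-.007,.106),(.652,.049,.1),(.652,.049,.12),(.66,.049,.106)]:
    print(P,(proj(d,P)-[130,80])*3, proj(d2,P))
cv2.imwrite("pics/sc2.png",cv2.resize(d2["pixels"][180:320,240:420],None,fx=4,fy=4)[:,:,::-1])
E
```

```text
(0.651, 0.021, 0.126) [251.01296206 260.23422398] [329.43161167 235.75151568]
(0.651, 0.021, 0.094) [257.70336856 308.12650789] [327.80947525 243.78621499]
(0.652, 0.049, 0.106) [212.57934785 315.46703861] [340.36976565 232.46019995]
(0.652, -0.007, 0.106) [293.78480191 264.87165413] [316.94464998 250.17673327]
(0.652, 0.049, 0.1) [214.07632053 324.36396663] [340.00128342 233.98065601]
(0.652, 0.049, 0.12) [209.02110605 294.31941061] [341.24706749 228.84021833]
(0.66, 0.049, 0.106) [202.55052739 308.70113169] [343.38086987 235.54492596]
```

View pics/sc2.png

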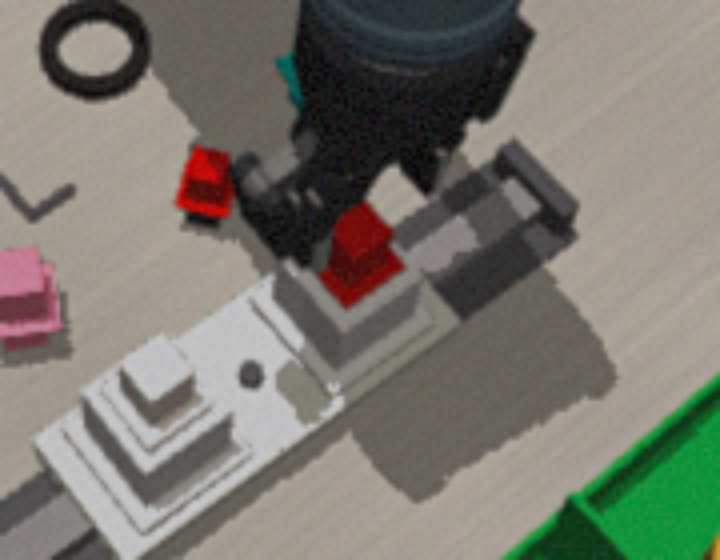

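The fingertips flank the red head, but they look higher than expected in side (205,275) and scene (435,190). I'll triangulate them.

Run:
```python
from h import *
from bench import camera,telemetry
d=camera("side");d2=camera("scene")
def tri(a,b):
    L=[]
    for c,uv in((d,a),(d2,b)):
        p0,p1=proj_inv(c,[uv],0.)[0],proj_inv(c,[uv],.2)[0];L.append((p0,(p1-p0)/np.linalg.norm(p1-p0)))
    A=sum(np.eye(3)-np.outer(v,v) for _,v in L);b=sum((np.eye(3)-np.outer(v,v))@p for p,v in L)
    x=np.linalg.solve(A,b);return x,[np.linalg.norm((np.eye(3)-np.outer(v,v))@(x-p)) for p,v in L]
f=lambda x,y:(130+x/3,80+y/3); g=lambda x,y:(240+x/4,180+y/4)
print(tri(f(205,275),g(435,192)));print(tri(f(302,222),g(293,260)));print(tri(f(258,250),g(362,225)))
print(telemetry.get_obs()["eef_pos"])
```

```text
(array([0.65901917, 0.05127828, 0.13030731]), [np.float64(0.005522165849961526), np.float64(0.005522165849961517)])
(array([ 0.64911713, -0.01427016,  0.13169754]), [np.float64(0.0007341671352686732), np.float64(0.0007341671352686692)])
(array([0.65252292, 0.01797161, 0.13008856]), [np.float64(0.002710497064682368), np.float64(0.002710497064682282)])
[0.65144629 0.02100988 0.09909117]
```

send_rows([
  [[0,0,0],[0,0,0],0.2],
  [[0,0,0],[0,0,0],0.2],
  [[0,0,0],[0,0,0],0.2],
])

```text
time_s: 4.78
eef_pos: [0.6509, 0.0211, 0.0982]
eef_rot: [-0.0, 0.021, 1.0, -0.0]
wrist_force: [0.5, 0.1, 0.8]
opening: 0.4
grasp_force: 0.0
```

Run:
```python
from h import *
from bench import camera,telemetry
d=camera("side");d2=camera("scene")
a=cv2.resize(d["pixels"][110:220,170:270],None,fx=4,fy=4);b=cv2.resize(d2["pixels"][200:310,280:380],None,fx=4,fy=4)
cv2.imwrite("pics/sc3.png",np.hstack([a,b])[:,:,::-1])
o=telemetry.get_obs();print(o["eef_pos"],o["opening"],o["wrist_force"],o["grasp_force"])
```

```text
[0.65089246 0.0210793  0.09816621] 0.4020296795114681 [-0.0055117   0.35393953  0.17514643] 0.0
```

View pics/sc3.png

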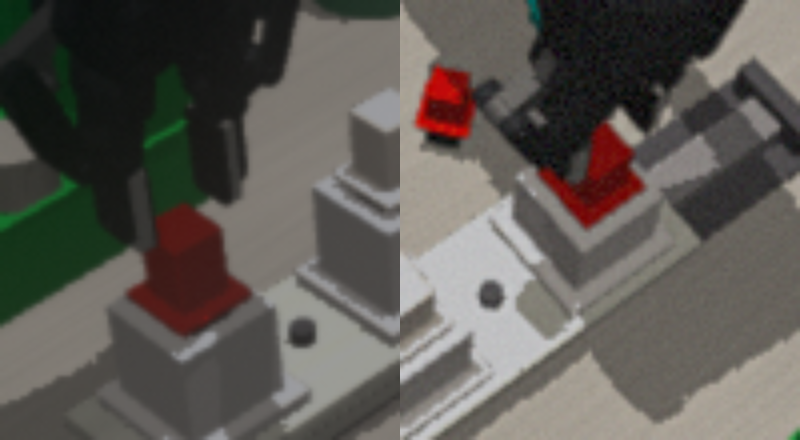

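send_rows([
  [[0,0,0],[0,0,0],0.9],
  [[0,0,0],[0,0,0],0.9],
  [[0,0,0],[0,0,0],0.9],
  [[0,0,0],[0,0,0],0.9],
])

```text
time_s: 5.38
eef_pos: [0.6509, 0.0211, 0.0982]
eef_rot: [0.0, 0.021, 1.0, -0.0]
wrist_force: [-0.5, -0.4, -0.7]
opening: 0.052
grasp_force: 0.0
```

Run:
```python
from h import *
from bench import camera,telemetry
d=camera("side");d2=camera("scene")
a=cv2.resize(d["pixels"][110:220,170:270],None,fx=4,fy=4);b=cv2.resize(d2["pixels"][200:310,280:380],None,fx=4,fy=4)
cv2.imwrite("pics/sc4.png",np.hstack([a,b])[:,:,::-1])
o=telemetry.get_obs();print(o["eef_pos"],o["opening"],o["wrist_force"],o["torque"],o["grasp_force"])
```

```text
[0.65092537 0.02109395 0.09818325] 0.05200382890051597 [-0.62491321 -0.25544625 -0.66843124] [ 0.02265526  0.00231053 -0.00044101] 0.0
```

View pics/sc4.png

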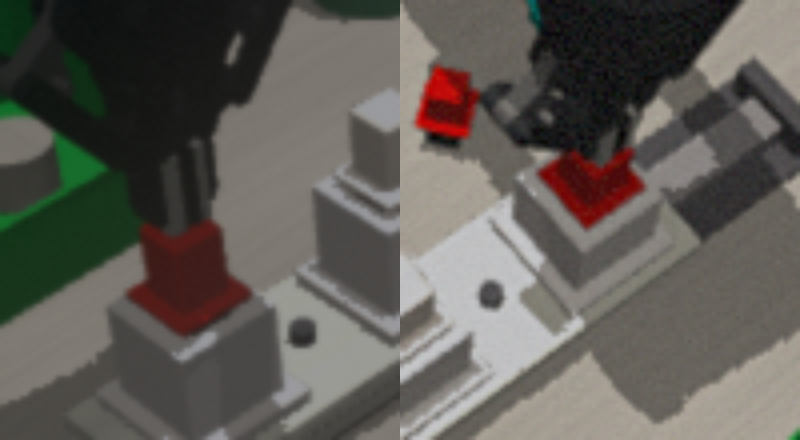

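Closed on nothing (opening 0.05). The view shows the fingers just above the head top at side (180,230), so the real fingertips sit about 28 mm short of the reported TCP. I'll open and go down about 27 mm, watching the force.

send_rows([
  [[0,0,0],[0,0,0],-0.3],
  [[0,0,0],[0,0,0],-0.3],
  [[0,0,0],[0,0,0],-0.3],
  [[0,0,0],[0,0,-8],-0.3],
  [[0,0,0],[0,0,-16],-0.3],
  [[0,0,0],[0,0,-22],-0.3],
  [[0,0,0],[0,0,-26],-0.3],
  [[0,0,0],[0,0,-26],-0.3],
])

```text
time_s: 6.48
eef_pos: [0.6506, 0.0212, 0.0716]
eef_rot: [-0.0, 0.021, 1.0, 0.0]
wrist_force: [0.5, -0.5, -0.3]
opening: 0.653
grasp_force: 0.0
```

send_rows([
  [[0,0,0],[0,0,0],0.2],
  [[0,0,0],[0,0,0],0.2],
  [[0,0,0],[0,0,0],0.2],
])

```text
time_s: 6.85
eef_pos: [0.6511, 0.0211, 0.0724]
eef_rot: [0.0, 0.021, 1.0, -0.0]
wrist_force: [0.1, -0.1, -1.1]
opening: 0.399
grasp_force: 0.0
```

Run:
```python
from h import *
from bench import camera,telemetry
d=camera("side");d2=camera("scene")
a=cv2.resize(d["pixels"][110:220,170:270],None,fx=4,fy=4);b=cv2.resize(d2["pixels"][200:310,280:380],None,fx=4,fy=4)
cv2.imwrite("pics/sc5.png",np.hstack([a,b])[:,:,::-1])
o=telemetry.get_obs();print(o["eef_pos"],o["opening"],o["wrist_force"],o["torque"],o["grasp_force"])
```

```text
[0.65097386 0.02107706 0.07232348] 0.3965543732627462 [ 0.70722077 -0.07291909  0.05570697] [ 0.00417087  0.0041645  -0.01532633] 0.0
```

View pics/sc5.png

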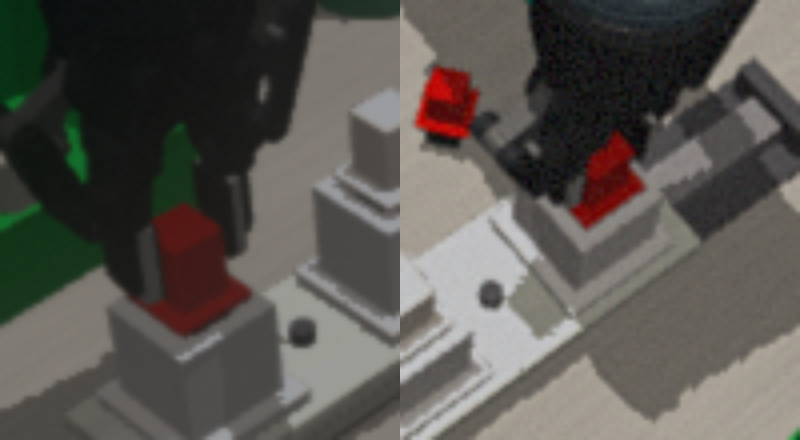

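The fingers now straddle the head, with the tip at (155,300), some 10 mm above the flange. I'll go 4 mm lower and grip.

send_rows([
  [[0,0,0],[0,0,-4],0.2],
  [[0,0,0],[0,0,-4],0.9],
  [[0,0,0],[0,0,-4],0.9],
  [[0,0,0],[0,0,-4],0.9],
  [[0,0,0],[0,0,-4],0.9],
])

```text
time_s: 7.58
eef_pos: [0.6503, 0.0214, 0.0673]
eef_rot: [-0.001, 0.021, 1.0, 0.0]
wrist_force: [1.4, 1.5, -7.6]
opening: 0.27
grasp_force: 59.4
```

```bash
cat > st.py <<'E'
from h import *
from bench import camera,telemetry,spotter
o=telemetry.get_obs()
for k in("time_s","eef_pos","eef_rot","wrist_force","torque","opening","grasp_force"):print(k,np.round(o[k],4))
E
python3 st.py
```

```text
time_s 7.575
eef_pos [0.6503 0.0214 0.0673]
eef_rot [-7.000e-04  2.080e-02  9.998e-01  3.000e-04]
wrist_force [ 1.4212  1.4614 -7.6156]
torque [ 0.3364 -0.1113  0.0222]
opening 0.2701
grasp_force 59.444
```

send_rows([
  [[0,0,0],[0,0,-0.9],0.9],
  [[0,0,0],[0,0,-0.9],0.9],
])

```text
time_s: 7.82
eef_pos: [0.6507, 0.0214, 0.0673]
eef_rot: [-0.0, 0.021, 1.0, 0.0]
wrist_force: [-1.3, 1.9, -4.7]
opening: 0.273
grasp_force: 59.8
```

```bash
python3 st.py
```

```text
time_s 7.825
eef_pos [0.6507 0.0214 0.0673]
eef_rot [-3.000e-04  2.070e-02  9.998e-01  2.000e-04]
wrist_force [-1.2658  1.886  -4.6594]
torque [ 0.5616  0.0871 -0.0721]
opening 0.2729
grasp_force 59.812
```

send_rows([
  [[1,-0.04,0],[0,0.15,0],0.9],
  [[2,-0.08,0],[0,0.3,0],0.9],
  [[2,-0.08,0],[0,0.3,0],0.9],
])

```text
time_s: 8.2
eef_pos: [0.6507, 0.0214, 0.0672]
eef_rot: [0.0, 0.021, 1.0, 0.018]
wrist_force: [-0.6, 3.4, -3.5]
opening: 0.268
grasp_force: 59.7
```

```bash
python3 st.py
```

```text
time_s 8.2
eef_pos [0.6507 0.0214 0.0672]
eef_rot [1.000e-04 2.110e-02 9.996e-01 1.800e-02]
wrist_force [-0.6262  3.3738 -3.4934]
torque [0.5802 0.2412 0.0589]
opening 0.268
grasp_force 59.7452
```

send_rows([
  [[1,-0.04,0],[0,0.15,0],0.9],
  [[1,-0.04,0],[0,0.15,0],0.9],
])

```text
time_s: 8.45
eef_pos: [0.6508, 0.0214, 0.0672]
eef_rot: [0.0, 0.021, 0.999, 0.026]
wrist_force: [-0.5, 2.6, -4.7]
opening: 0.273
grasp_force: 59.7
```

```bash
python3 st.py
```

```text
time_s 8.45
eef_pos [0.6508 0.0214 0.0672]
eef_rot [3.000e-04 2.100e-02 9.994e-01 2.640e-02]
wrist_force [-0.464   2.5757 -4.7497]
torque [0.3566 0.3096 0.1086]
opening 0.2729
grasp_force 59.7495
```

send_rows([
  [[-1.5,0.06,0],[0,-0.22,0],0.9],
  [[-3,0.13,0],[0,-0.45,0],0.9],
  [[-3,0.13,0],[0,-0.45,0],0.9],
])

```text
time_s: 8.82
eef_pos: [0.6509, 0.0211, 0.0673]
eef_rot: [-0.0, 0.02, 1.0, -0.001]
wrist_force: [-2.1, 0.7, -4.2]
opening: 0.27
grasp_force: 60.0
```

```bash
python3 st.py
```

```text
time_s 8.825
eef_pos [0.6509 0.0211 0.0673]
eef_rot [-1.000e-04  2.020e-02  9.998e-01 -1.000e-03]
wrist_force [-2.103   0.6526 -4.175 ]
torque [0.0083 0.375  0.044 ]
opening 0.2699
grasp_force 59.9752
```

send_rows([
  [[0.06,1.5,0],[-0.22,0,0],0.9],
  [[0.12,3,0],[-0.45,0,0],0.9],
  [[0.12,3,0],[-0.45,0,0],0.9],
])

```text
time_s: 9.2
eef_pos: [0.651, 0.021, 0.0678]
eef_rot: [-0.026, 0.021, 0.999, 0.001]
wrist_force: [-4.0, 2.3, 1.8]
opening: 0.269
grasp_force: 60.5
```

```bash
python3 st.py
```

```text
time_s 9.2
eef_pos [0.651  0.021  0.0678]
eef_rot [-2.650e-02  2.090e-02  9.994e-01  6.000e-04]
wrist_force [-4.0445  2.2708  1.7541]
torque [0.3141 0.6019 0.0076]
opening 0.2689
grasp_force 60.4852
```

```bash
cat > av.py <<'E'
from h import *
from bench import camera,telemetry
F=[];T=[]
for i in range(5):
    o=telemetry.get_obs();F.append(o["wrist_force"]);T.append(o["torque"]);
    if i<4: camera("side")
q=o["eef_rot"]
print(round(o["time_s"],2),"F",np.mean(F,0).round(2),np.std(F,0).round(2),"T",np.mean(T,0).round(3),np.std(T,0).round(3),"p",o["eef_pos"].round(4),"rv",np.degrees((R.from_quat([*q[1:],q[0]])*R.from_quat([.0209,.99978,0,0]).inv()).as_rotvec()).round(2))
E
python3 av.py
```

```text
9.4 F [-3.02  1.56  1.1 ] [0.55 0.63 0.61] T [0.309 0.526 0.01 ] [0.045 0.046 0.017] p [0.6508 0.021  0.0677] rv [0.12 2.96 0.01]
```

send_rows([
  [[0.04,1,0],[-0.15,0,0],0.9],
  [[0.04,1,0],[-0.15,0,0],0.9],
])

```text
time_s: 9.65
eef_pos: [0.6507, 0.021, 0.0676]
eef_rot: [-0.035, 0.021, 0.999, 0.001]
wrist_force: [-2.6, 1.5, 1.9]
opening: 0.271
grasp_force: 60.6
```

```bash
python3 av.py
```

```text
9.85 F [-2.23  1.07  2.59] [0.28 0.46 0.59] T [ 0.243  0.42  -0.029] [0.044 0.055 0.028] p [0.6506 0.021  0.0676] rv [0.15 3.98 0.01]
```

send_rows([
  [[-0.08,-2,0],[0.3,0,0],0.9],
  [[-0.16,-4,0],[0.6,0,0],0.9],
  [[-0.16,-4,0],[0.6,0,0],0.9],
])

```text
time_s: 10.22
eef_pos: [0.6506, 0.021, 0.067]
eef_rot: [-0.0, 0.021, 1.0, -0.0]
wrist_force: [0.2, 0.8, -3.3]
opening: 0.272
grasp_force: 60.1
```

```bash
python3 av.py
```

```text
10.43 F [-1.14  0.65 -2.02] [0.8  0.53 0.71] T [0.132 0.238 0.001] [0.044 0.073 0.014] p [0.6509 0.021  0.067 ] rv [-0.    0.06  0.01]
```

send_rows([
  [[1.5,-0.06,0],[0,0.22,0],0.9],
  [[3,-0.13,0],[0,0.45,0],0.9],
  [[3.5,-0.15,0],[0,0.5,0],0.9],
])

```text
time_s: 10.8
eef_pos: [0.6508, 0.0214, 0.0671]
eef_rot: [0.0, 0.021, 0.999, 0.031]
wrist_force: [-1.4, 0.5, -2.8]
opening: 0.265
grasp_force: 60.0
```

```bash
python3 av.py
```

```text
11.0 F [-0.86  0.57 -3.47] [0.38 0.54 0.82] T [-0.087  0.183  0.017] [0.131 0.019 0.029] p [0.6508 0.0214 0.0671] rv [ 3.48 -0.13  0.01]
```

send_rows([
  [[0.8,-0.03,0],[0,0.12,0],0.9],
  [[0.8,-0.03,0],[0,0.12,0],0.9],
])

```text
time_s: 11.25
eef_pos: [0.6508, 0.0214, 0.0671]
eef_rot: [0.001, 0.021, 0.999, 0.038]
wrist_force: [-0.6, -0.6, -4.7]
opening: 0.27
grasp_force: 59.8
```

```bash
python3 av.py
```

```text
11.45 F [-0.74 -1.21 -5.18] [0.4  0.41 0.55] T [-0.637  0.169  0.015] [0.082 0.017 0.035] p [0.6508 0.0214 0.0671] rv [ 4.27 -0.16  0.01]
```

Tipping along the rail stiffens hard at about 3.5–4°. I'll back off and test across the rail further.

send_rows([
  [[-2,0.08,0],[0,-0.3,0],0.9],
  [[-4.3,0.18,0],[0,-0.62,0],0.9],
  [[-4.1,4.2,0],[-0.6,-0.62,0],0.9],
  [[-4,7.2,0],[-1,-0.62,0],0.9],
  [[-4,7.2,0],[-1,-0.62,0],0.9],
])

```text
time_s: 12.08
eef_pos: [0.6507, 0.0215, 0.0683]
eef_rot: [-0.061, 0.023, 0.998, 0.001]
wrist_force: [-4.3, -0.1, 4.9]
opening: 0.267
grasp_force: 61.6
```

```bash
python3 av.py
python3 - <<'E'
from h import *
from bench import camera
d=camera("side");d2=camera("scene")
a=cv2.resize(d["pixels"][110:220,170:270],None,fx=4,fy=4);b=cv2.resize(d2["pixels"][200:310,280:380],None,fx=4,fy=4)
cv2.imwrite("pics/sc6.png",np.hstack([a,b])[:,:,::-1])
E
```

```text
12.28 F [-3.13 -0.02  4.43] [1.03 0.4  0.34] T [0.055 0.587 0.013] [0.078 0.108 0.018] p [0.6504 0.0214 0.0683] rv [ 0.28  6.89 -0.24]
```

View pics/sc6.png

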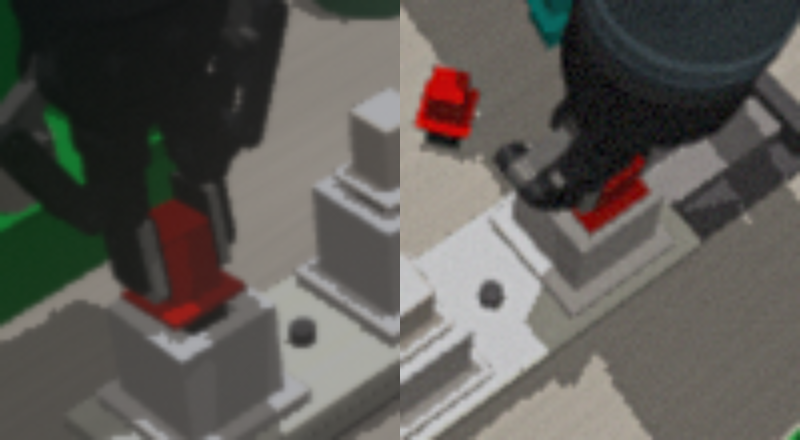

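The plug really does tip across the rail: the flange is tilted at side (190,300) with the black stem showing, and the sleeve is still seated. I'll rock about the rail axis while easing up.

send_rows([
  [[-0.3,-4,0.2],[0.5,0,0.5],0.9],
  [[-0.4,-8,0.2],[1,0,1],0.9],
  [[-0.5,-12,0.2],[1.5,0,1.5],0.9],
  [[-0.6,-15.1,0.2],[2,0,2],0.9],
  [[-0.6,-15.1,0.2],[2,0,2],0.9],
])

```text
time_s: 13.0
eef_pos: [0.6513, 0.0213, 0.0692]
eef_rot: [0.071, 0.021, 0.997, -0.001]
wrist_force: [-0.3, 1.1, -2.5]
opening: 0.27
grasp_force: 60.6
```

```bash
python3 av.py
```

```text
13.2 F [-0.99  1.57 -1.46] [0.96 0.31 0.93] T [0.274 0.307 0.034] [0.049 0.134 0.023] p [0.6519 0.0213 0.0691] rv [-0.26 -8.01 -0.05]
```

send_rows([
  [[0.2,4,0],[-0.5,0,0.5],0.9],
  [[0.4,8,0],[-0.9,0,1],0.9],
  [[0.5,12,0],[-1.3,0,1.5],0.9],
  [[0.66,16,0],[-1.6,0,2],0.9],
  [[0.66,16,0],[-1.6,0,2],0.9],
])

```text
time_s: 13.82
eef_pos: [0.6509, 0.0213, 0.0711]
eef_rot: [-0.07, 0.021, 0.997, 0.002]
wrist_force: [-3.0, 2.6, 4.1]
opening: 0.272
grasp_force: 61.5
```

```bash
python3 av.py
```

```text
14.03 F [-1.91  2.08  1.38] [0.67 0.43 1.9 ] T [ 0.38   0.364 -0.03 ] [0.028 0.208 0.033] p [0.6502 0.0213 0.0711] rv [ 0.38  7.86 -0.05]
```

send_rows([
  [[-0.2,-4,0],[0.1,0,0.5],0.9],
  [[-0.4,-8,0],[0.3,0,1],0.9],
  [[-0.5,-12,0],[0.5,0,1.5],0.9],
  [[-0.7,-16,0],[0.6,0,2],0.9],
  [[-0.5,-12,0],[0.5,0,2.5],0.9],
  [[-0.4,-8,0],[0.4,0,3],0.9],
  [[-0.2,-4,0],[0.2,0,3.5],0.9],
  [[-0.05,0,0],[0.2,0,4],0.9],
])

```text
time_s: 15.02
eef_pos: [0.6499, 0.0215, 0.0744]
eef_rot: [-0.07, 0.021, 0.997, 0.002]
wrist_force: [-0.9, 2.7, -4.4]
opening: 0.27
grasp_force: 60.6
```

```bash
python3 av.py;python3 - <<'E'
from bench import camera,spotter
import numpy as np
for c in("side","scene"):
    camera(c)
    for t in("sleeve_a","plug_center"):print(c,t,[(np.round(r["xyz"],3).tolist(),round(r["conf"],2)) for r in spotter.landmark_of(t,c)])
E
```

```text
15.22 F [-2.96  3.   -1.63] [1.78 0.46 2.  ] T [ 0.596  0.333 -0.079] [0.075 0.318 0.024] p [0.6501 0.0214 0.0746] rv [ 0.34  7.89 -0.04]
side sleeve_a [([0.643, -0.087, 0.032], 0.92), ([0.653, 0.021, 0.034], 0.64)]
side plug_center [([0.657, 0.019, 0.097], 0.98), ([0.543, 0.101, 0.032], 0.93), ([0.55, -0.096, 0.035], 0.84), ([0.561, 0.019, 0.025], 0.55)]
scene sleeve_a [([0.642, -0.088, 0.034], 0.84), ([0.65, 0.02, 0.03], 0.73), ([0.445, 0.036, 0.001], 0.51)]
scene plug_center [([0.55, -0.094, 0.031], 0.93), ([0.546, 0.1, 0.033], 0.81), ([0.553, 0.014, 0.028], 0.77), ([0.649, -0.035, 0.001], 0.74), ([0.652, 0.02, 0.099], 0.51)]
```

send_rows([
  [[-0.2,-4,0],[0,0,0.5],0.9],
  [[-0.4,-8,0],[0,0,1],0.9],
  [[-0.5,-12,0],[0,0,1.5],0.9],
  [[-0.7,-16,0],[0,0,2],0.9],
  [[-0.5,-12,0],[0,0,2.5],0.9],
  [[-0.4,-8,0],[0,0,3],0.9],
  [[-0.2,-4,0],[0,0,3.5],0.9],
  [[0,0,0],[0,0,4],0.9],
])

```text
time_s: 16.52
eef_pos: [0.6499, 0.0211, 0.0789]
eef_rot: [-0.071, 0.021, 0.997, 0.001]
wrist_force: [-0.9, 2.6, -8.2]
opening: 0.264
grasp_force: 60.4
```

```bash
python3 av.py;python3 - <<'E'
from bench import camera,spotter
import numpy as np
for c in("side","scene"):
    camera(c)
    for t in("sleeve_a","plug_center"):print(c,t,[(np.round(r["xyz"],3).tolist(),round(r["conf"],2)) for r in spotter.landmark_of(t,c)])
E
```

```text
16.73 F [-2.53  3.06 -6.73] [1.55 0.49 1.4 ] T [ 0.642  0.197 -0.063] [0.108 0.279 0.045] p [0.65   0.0211 0.0785] rv [ 0.31  7.93 -0.05]
side sleeve_a [([0.644, -0.091, 0.033], 0.76), ([0.65, 0.021, 0.032], 0.72)]
side plug_center [([0.657, 0.021, 0.102], 0.95), ([0.546, 0.106, 0.035], 0.9), ([0.557, 0.015, 0.025], 0.65), ([0.55, -0.099, 0.034], 0.63)]
scene sleeve_a [([0.645, -0.089, 0.03], 0.74), ([0.65, 0.018, 0.034], 0.63)]
scene plug_center [([0.546, 0.103, 0.032], 0.77), ([0.55, -0.094, 0.032], 0.74), ([0.654, 0.024, 0.105], 0.58), ([0.555, 0.015, 0.026], 0.47)]
```

send_rows([
  [[-0.2,-5,0],[0,0.2,-0.3],0.9],
  [[-0.5,-11,0],[0,0.3,-0.3],0.9],
  [[-0.7,-16.3,0],[0.3,0.4,0],0.9],
  [[-0.7,-16.3,0],[0.3,0.4,0],0.9],
  [[-0.5,-11,0],[0.2,0.4,0.3],0.9],
  [[-0.2,-5,0],[0.1,0.4,0.6],0.9],
  [[0,0.3,0],[0,0.4,1],0.9],
  [[0,0.3,0],[0,0.4,1],0.9],
])

```text
time_s: 18.02
eef_pos: [0.6517, 0.021, 0.0812]
eef_rot: [-0.072, 0.021, 0.997, 0.001]
wrist_force: [-6.1, 0.5, 3.0]
opening: 0.267
grasp_force: 61.8
```

```bash
python3 av.py
```

```text
18.23 F [-4.52  0.84  0.86] [0.99 0.33 1.17] T [ 0.184  0.976 -0.01 ] [0.058 0.175 0.04 ] p [0.6511 0.021  0.0812] rv [ 0.27  8.13 -0.06]
```

send_rows([
  [[-0.2,-5,0],[0,0,0.3],0.9],
  [[-0.5,-11,0],[0,0,0.6],0.9],
  [[-0.7,-16.3,0],[0,0,1],0.9],
  [[-0.7,-16.3,0],[0,0,1],0.9],
  [[-0.5,-11,0],[0,0,1.3],0.9],
  [[-0.2,-5,0],[0,0,1.6],0.9],
  [[0,0,0],[0,0,2],0.9],
  [[0,0,0],[0,0,2],0.9],
])

```text
time_s: 19.23
eef_pos: [0.6517, 0.021, 0.0859]
eef_rot: [-0.072, 0.021, 0.997, 0.001]
wrist_force: [-12.8, 0.8, 18.9]
opening: 0.268
grasp_force: 63.9
```

```bash
python3 av.py
```

```text
19.43 F [-11.32   1.01  17.58] [0.84 0.18 0.85] T [ 0.206  2.606 -0.004] [0.026 0.18  0.032] p [0.6513 0.0211 0.086 ] rv [ 0.26  8.19 -0.06]
```

send_rows([
  [[0,0,0],[0,0,3],0.9],
  [[-0.15,-4,0],[0,0,5],0.9],
  [[-0.3,-8.2,0],[0,0,6],0.9],
  [[-0.3,-8.2,0],[0,0,6],0.9],
])

```text
time_s: 19.92
eef_pos: [0.6513, 0.0211, 0.0897]
eef_rot: [0.001, 0.022, 1.0, -0.0]
wrist_force: [-0.2, 0.5, 0.5]
opening: 0.27
grasp_force: 61.4
```

```bash
python3 av.py;python3 - <<'E'
from bench import camera,spotter
import numpy as np
for c in("side","scene"):
    camera(c)
    for t in("sleeve_a","plug_center"):print(c,t,[(np.round(r["xyz"],3).tolist(),round(r["conf"],2)) for r in spotter.landmark_of(t,c)])
E
```

```text
20.12 F [ 0.09  0.1  -0.08] [0.56 0.21 0.36] T [ 0.008 -0.009  0.007] [0.012 0.035 0.013] p [0.6516 0.0212 0.0887] rv [ 0.01 -0.02 -0.07]
side sleeve_a [([0.651, 0.021, 0.034], 0.76)]
side plug_center [([0.551, -0.097, 0.031], 0.92), ([0.544, 0.103, 0.031], 0.8), ([0.558, 0.019, 0.028], 0.62), ([0.65, 0.024, 0.114], 0.55)]
scene sleeve_a [([0.644, -0.09, 0.03], 0.75), ([0.65, 0.018, 0.034], 0.74)]
scene plug_center [([0.551, -0.091, 0.03], 0.79), ([0.552, 0.018, 0.03], 0.76), ([0.648, 0.019, 0.116], 0.69), ([0.546, 0.097, 0.03], 0.56)]
```

The plug is free with zero force, and the sleeve is still seated at z≈0.033. I'll lift and carry it to the tub.

send_rows([
  [[0,0,0],[0,0,4],0.9],
  [[0,0,0],[0,0,10],0.9],
  [[0,0,0],[0,0,25],0.9],
  [[0,0,0],[0,0,50],0.9],
  [[0,0,0],[0,0,85],0.9],
  [[0,0,0],[0,0,120],0.9],
  [[0,0,0],[0,0,140],0.9],
  [[0,0,0],[-15,-15,145],0.9],
  [[0,0,0],[-35,-40,145],0.9],
  [[0,0,0],[-60,-65,145],0.9],
])

```text
time_s: 21.68
eef_pos: [0.5883, -0.0446, 0.2317]
eef_rot: [-0.002, 0.021, 1.0, 0.0]
wrist_force: [0.4, -0.4, -1.2]
opening: 0.271
grasp_force: 61.4
```

send_rows([
  [[0,0,0],[-25,-28,0],0.9],
  [[0,0,0],[-50,-57,0],0.9],
  [[0,0,0],[-75,-87,0],0.9],
  [[0,0,0],[-100,-117,0],0.9],
  [[0,0,0],[-120,-142,0],0.9],
  [[0,0,0],[-135,-158,0],0.9],
  [[0,0,0],[-143,-167,0],0.9],
  [[0,0,0],[-145,-169,0],0.9],
  [[0,0,0],[-145,-169,0],0.9],
  [[0,0,0],[-145,-169,0],0.9],
])

```text
time_s: 22.92
eef_pos: [0.4458, -0.2119, 0.2332]
eef_rot: [-0.0, 0.021, 1.0, 0.0]
wrist_force: [-0.1, 0.1, -0.4]
opening: 0.268
grasp_force: 61.4
```

```bash
python3 av.py;python3 - <<'E'
from bench import camera,spotter
import numpy as np
for c in("side","scene","wrist"):
    camera(c)
    for t in("sleeve_a","plug_center","tub_in"):print(c,t,[(np.round(r["xyz"],3).tolist(),round(r["conf"],2)) for r in spotter.landmark_of(t,c)])
E
```

```text
23.12 F [ 0.15  0.16 -0.48] [0.3  0.31 0.14] T [ 0.007 -0.006 -0.009] [0.026 0.017 0.026] p [ 0.4458 -0.2122  0.2333] rv [ 0.02  0.02 -0.01]
side sleeve_a [([0.653, 0.025, 0.035], 0.83), ([0.645, -0.09, 0.035], 0.75), ([0.647, -0.033, 0.004], 0.43)]
side plug_center [([0.543, 0.105, 0.032], 0.81), ([0.448, -0.212, 0.258], 0.65), ([0.548, -0.094, 0.033], 0.62), ([0.426, 0.222, -0.001], 0.58), ([0.558, 0.018, 0.024], 0.56)]
side tub_in [([0.443, -0.213, 0.002], 0.88)]
scene sleeve_a [([0.652, 0.018, 0.035], 0.96), ([0.645, -0.09, 0.033], 0.82)]
scene plug_center [([0.544, 0.098, 0.034], 0.87), ([0.446, -0.214, 0.257], 0.86), ([0.55, -0.093, 0.033], 0.7), ([0.553, 0.017, 0.027], 0.68)]
scene tub_in [([0.441, -0.211, 0.004], 0.78)]
wrist sleeve_a [([0.65, 0.017, 0.033], 0.57)]
wrist plug_center [([0.451, -0.212, 0.259], 0.81), ([0.547, -0.095, 0.032], 0.81), ([0.542, 0.1, 0.032], 0.7), ([0.554, 0.022, 0.029], 0.6)]
wrist tub_in [([0.44, -0.218, 0.002], 0.63)]
```

send_rows([
  [[0,0,0],[-3,-1,-30],0.9],
  [[0,0,0],[-3,-1,-65],0.9],
  [[0,0,0],[-3,-1,-100],0.9],
  [[0,0,0],[-3,-1,-135],0.9],
  [[0,0,0],[-3,-1,-165],0.9],
  [[0,0,0],[-3,-1,-190],0.9],
  [[0,0,0],[-3,-1,-205],0.9],
  [[0,0,0],[-3,-1,-212],0.9],
  [[0,0,0],[-3,-1,-216],0.9],
  [[0,0,0],[-3,-1,-217],0.9],
])

```text
time_s: 24.98
eef_pos: [0.443, -0.2138, 0.0168]
eef_rot: [0.0, 0.021, 1.0, -0.0]
wrist_force: [0.9, -1.2, 0.6]
opening: 0.268
grasp_force: 61.4
```

```bash
python3 av.py
```

```text
25.18 F [ 0.03 -0.34  0.04] [0.48 0.77 0.32] T [-0.002 -0.003 -0.011] [0.019 0.029 0.041] p [ 0.4429 -0.2138  0.0168] rv [-0.02 -0.02 -0.05]
```

send_rows([
  [[0,0,0],[0,0,-1],0.9],
  [[0,0,0],[0,0,-2],0.9],
  [[0,0,0],[0,0,-3],0.9],
  [[0,0,0],[0,0,-3],0.9],
])

```text
time_s: 25.68
eef_pos: [0.4424, -0.2134, 0.0132]
eef_rot: [-0.0, 0.021, 1.0, 0.0]
wrist_force: [-0.2, 0.2, 0.1]
opening: 0.27
grasp_force: 61.4
```

```bash
python3 av.py
```

```text
25.88 F [-0.18  0.16 -0.77] [0.38 0.33 0.57] T [ 0.025 -0.02   0.009] [0.024 0.017 0.023] p [ 0.4425 -0.2135  0.0133] rv [ 0.02  0.02 -0.05]
```

send_rows([
  [[0,0,0],[0,0,-0.7],0.9],
  [[0,0,0],[0,0,-1.4],0.9],
  [[0,0,0],[0,0,-1.4],0.9],
])

```text
time_s: 26.25
eef_pos: [0.4426, -0.2135, 0.0119]
eef_rot: [-0.0, 0.021, 1.0, 0.0]
wrist_force: [0.5, 0.0, 0.5]
opening: 0.266
grasp_force: 61.7
```

```bash
python3 av.py
```

```text
26.45 F [-0.04  0.12 -0.05] [0.57 0.38 0.33] T [ 0.003  0.023 -0.016] [0.017 0.024 0.013] p [ 0.4425 -0.2135  0.0119] rv [ 0.02  0.02 -0.06]
```

send_rows([
  [[0,0,0],[0,0,-0.5],0.9],
  [[0,0,0],[0,0,-1],0.9],
  [[0,0,0],[0,0,-1],0.9],
])

```text
time_s: 26.82
eef_pos: [0.4427, -0.2136, 0.0118]
eef_rot: [-0.0, 0.021, 1.0, 0.0]
wrist_force: [-2.9, 2.0, 10.9]
opening: 0.272
grasp_force: 63.1
```

```bash
python3 av.py
```

```text
27.02 F [-2.74  2.3  10.1 ] [0.4  0.37 0.44] T [ 0.47   0.619 -0.02 ] [0.023 0.025 0.02 ] p [ 0.4427 -0.2136  0.0118] rv [ 0.02  0.02 -0.05]
```

It touches the floor at 10 N. I'll ease up, open partly and retreat.

send_rows([
  [[0,0,0],[0,0,0.7],0.9],
  [[0,0,0],[0,0,0.7],0.1],
  [[0,0,0],[0,0,0.7],0.1],
  [[0,0,0],[0,0,0.7],0.1],
  [[0,0,0],[0,0,0.7],0.1],
])

```text
time_s: 27.65
eef_pos: [0.4425, -0.2135, 0.0115]
eef_rot: [-0.0, 0.021, 1.0, 0.0]
wrist_force: [-0.8, -0.3, -0.6]
opening: 0.452
grasp_force: 0.0
```

send_rows([
  [[0,0,0],[0,0,10],0.1],
  [[0,0,0],[0,0,25],0.1],
  [[0,0,0],[0,0,45],0.1],
  [[0,0,0],[0,0,80],0.1],
  [[0,0,0],[0,0,115],0.1],
  [[0,0,0],[0,0,150],0.1],
  [[0,0,0],[0,0,170],0.1],
  [[0,0,0],[0,0,170],0.1],
])

```text
time_s: 28.65
eef_pos: [0.4438, -0.2145, 0.1844]
eef_rot: [0.002, 0.021, 1.0, -0.001]
wrist_force: [-0.1, 0.3, 0.6]
opening: 0.449
grasp_force: 0.0
```

```bash
python3 av.py;python3 - <<'E'
from bench import camera,spotter
import numpy as np
for c in("side","scene","wrist"):
    camera(c)
    for t in("sleeve_a","plug_center","other_center","hexkey","bumper"):print(c,t,[(np.round(r["xyz"],3).tolist(),round(r["conf"],2)) for r in spotter.landmark_of(t,c)])
E
```

```text
28.85 F [ 0.2  -0.15 -0.02] [0.29 0.51 0.4 ] T [ 0.006 -0.006 -0.008] [0.028 0.03  0.01 ] p [ 0.4419 -0.213   0.1806] rv [ 0.09  0.11 -0.06]
side sleeve_a [([0.655, 0.021, 0.032], 0.86), ([0.645, -0.091, 0.036], 0.72)]
side plug_center [([0.558, 0.019, 0.027], 0.89), ([0.55, -0.097, 0.034], 0.83), ([0.447, -0.213, 0.038], 0.73), ([0.544, 0.104, 0.031], 0.66)]
side other_center [([0.65, -0.094, 0.092], 0.94), ([0.426, 0.221, 0.002], 0.51)]
side hexkey [([0.463, -0.052, 0.002], 0.82)]
side bumper [([0.443, 0.029, -0.0], 0.63)]
scene sleeve_a [([0.65, 0.018, 0.034], 0.67), ([0.647, -0.087, 0.031], 0.65), ([0.65, -0.084, 0.096], 0.42)]
scene plug_center [([0.444, -0.218, 0.038], 0.89), ([0.552, 0.018, 0.029], 0.67), ([0.551, -0.09, 0.033], 0.66), ([0.544, 0.099, 0.031], 0.62)]
scene other_center [([0.647, -0.083, 0.094], 0.71)]
scene hexkey [([0.461, -0.05, -0.001], 0.52), ([0.65, -0.034, 0.001], 0.43), ([0.645, -0.088, 0.034], 0.2)]
scene bumper [([0.444, 0.033, 0.001], 0.66)]
wrist sleeve_a [([0.652, 0.018, 0.034], 0.59)]
wrist plug_center [([0.557, 0.02, 0.03], 0.71), ([0.44, -0.214, 0.003], 0.68), ([0.546, -0.097, 0.032], 0.59), ([0.447, -0.212, 0.036], 0.58)]
wrist other_center [([0.643, -0.088, 0.088], 0.78)]
wrist hexkey [([0.46, -0.06, -0.002], 0.6), ([0.448, 0.029, -0.002], 0.4)]
wrist bumper [([0.446, 0.03, -0.0], 0.79)]
```

The red plug stands upright in the tub (z 0.037 = 4 + 33 mm). Both sleeves are seated and the other things have not moved.

```bash
python3 -c "
from bench import ctrl;print(ctrl.hand_in())"
```

```text
the job is handed in; nothing more can be done
None
```

The red plug was rocked across the rail out of its sleeve, which was still seated afterwards, and was lowered upright into the blue tub; the job is handed in, at about 29 s of the 72 s allowed.

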